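# Discharge static at the domed touch contact

### The job

Before the electronics are handled, earth the gripper on the static-discharge rail: with the fingertips touch the round domed contact lightly from above, so that it sinks part of the way but not down to its stop, keep it there for at least one second, then withdraw upward to a hand's width or more above. Do not touch the square contact or the narrow bar contact, and leave the loose parts around the rail where they lie; nothing is gripped or lifted.

Things in the scene. Friction and masses are not known exactly. Their poses are not given: they have to be found in the camera images.
- rail: Flat aluminium rail screwed to the bench, 76 x 290 x 6 mm, carrying three touch stations in a row 86 mm apart along its y axis (one in the middle, one on each side; which is where changes). Origin: centre of its underside on the bench; x across the rail, away from the robot, y along it, z up. A fixed brass earth stud 15 mm high stands near its -y end.
- dome: Touch station with the ROUND DOMED cap: fixed grey housing 56 x 56 x 32 mm with a bare steel cap on top, a shallow dome 34 mm in diameter. All three caps have the same height, their tops 52 mm above the station's origin and 58 mm above the bench. Its origin is the centre of its underside, which rests on the rail 6 mm above the bench.
- dome_top (a point): Highest point of the domed cap, at its centre, where it is to be touched; 58 mm above the bench at rest. Moves down with the cap. Its z axis points up, and its x and y axes are those of the rail.
- dome_cap (a joint): Downward travel of the domed cap of bare steel in m: 0 at rest (up), 0.012 at its hard stop; a spring pushes it back up (about 1.4 N to start it, 0.7 N more per mm, near 10 N at the stop).
- square: Touch station with the flat SQUARE cap, 32 x 32 mm, on the same housing; not to be touched. Its origin is the centre of its underside, which rests on the rail 6 mm above the bench.
- square_cap (a joint): Downward travel of the square cap of bare steel in m: 0 at rest (up), 0.012 at its hard stop; a spring pushes it back up (about 1.4 N to start it, 0.7 N more per mm, near 10 N at the stop).
- bar: Touch station with the NARROW BAR cap, 46 mm (along x) x 13 mm (along y), on the same housing; not to be touched. Its origin is the centre of its underside, which rests on the rail 6 mm above the bench.
- bar_cap (a joint): Downward travel of the bar cap of bare steel in m: 0 at rest (up), 0.012 at its hard stop; a spring pushes it back up (about 1.4 N to start it, 0.7 N more per mm, near 10 N at the stop).
- relay: Loose plug-in relay in a clear case, 27 x 21 x 34 mm high, on the bench beside the rail, on the robot's side. Origin: centre of its underside. Leave alone.
- heat_sink: Loose finned heat sink, 24 x 36 x 22 mm high, on the bench beside the rail, on the far side. Origin: centre of its underside. Leave alone.
- dc_motor: Loose small motor lying on the bench beyond the rail, 28 x 62 x 21 mm high. Origin: centre of its underside. Leave alone.
- bolt: Loose stand-off bolt lying on the bench on the robot's side of the rail, 14 x 39 x 12 mm high. Origin: centre of its underside. Leave alone.

How it is judged:
By the outcome, as a careful person would: the job done as asked, in the order asked, and still so for the second after the job is handed in, with the robot touching nothing.
It also fails if it takes over 32 s, if anything falls off the work surface, if the arm or the gripper's body presses on something with over 40 N, if the wrist force passes 120 N, or if a joint passes its speed limit or range.

### The arm

A 7-joint arm with a two-finger parallel gripper is mounted at the origin on a cart in front of the work surface, level with it; the furniture and walls round the work are solid. World frame = base frame: x ahead of the robot, y to its left, z up, the work surface at z = 0. Lengths are in m, angles in degrees, forces in N, time in s.
With the tool pointing down it reaches from about 0.425 to 0.875 m from the base axis. Payload 8.4 kg.
Tool frame: the origin (TCP) lies between the finger pads, 19 mm behind the fingertips; this is the grasp point; z points along the fingers, y is the line along which they close (so a half turn about z gives the same grasp; the last joint's range is limited). The gripper opens to 85 mm and grips with 20 to 120 N. Pads are 22 mm wide; open, the fingers measure 114 mm over their backs; the gripper's body (76 mm by 85 mm) begins 54 mm behind the grasp point. The pads swing forward as they close: fully open they stand 13 mm farther back than shut.
Start: joints at [65.764, 19.091, 2.286, 83.961, -0.768, 76.965, -3.352], TCP at [0.207, -0.616, 0.25] pointing down, gripper open.
Joint ranges: [-147.57, 147.57], [-21.85, 119.76], [-74.77, 79.35], [14.55, 137.4], [-85.83, 265.84], [4.83, 119.75], [-152.11, 152.11]. Speed limits (degrees/s): [127.2, 127.2, 159.86, 159.86, 180, 180, 180].

### API

Orientations are given as a 3x3 rotation matrix whose columns are the frame's x, y, z axes.
In Python, from cell import env gives the robot as it stands.
- The arm moves only by the tool arm_command, never from a script. Its arguments are lists of equal length, an entry for each row: "xyz": the shift along the world's x, y, z in m, a list of three; "spin": the turn about the world's z in rad; "claw": the finger opening in m, from 0 to 0.0854. A call has 1 to 10 rows; each row is the pose to reach, as a shift and turn from the pose commanded when the call began; what a row does not reach only later rows make up. A row lasts 1/12 s, in which the tool goes at most 41.7 mm and 7.16 degrees, less where a joint would pass 70% of its speed; a pose out of reach is approached as far as the arm can. A call with a gripper value outside its range is refused whole. The fingers move at their own pace and stop on an object; "squeeze" is the grip in N (left out, the last holds). Time passes only in rows, so rows that repeat a pose let the fingers close. It gives the time, the measured TCP pose, the force, the opening and the grip force at its end, in the units of the state.
- env.get_state(): the state, without advancing time (a new reading comes with each control period).
- env.camera(name): name is "side" or "top" or "wrist"; returns a dict with "color" (420x560x3 uint8, red, green, blue), "z_map" (420x560 float32, m along the optical axis (not along the pixel's ray), 0 where there is no reading), "intrinsics" (3x3 intrinsics, pixels), "k1" (the pictures are not rectified: a ray, as slopes to the right and down, at radius r is drawn at 1 + k1 r^2 times it, then the intrinsics apply), "R" (3x3) and "t" (3): a world point X has camera coordinates R X + t; the wrist camera has in their place "tool_from_camera" (4x4, takes a point from camera to tool coordinates, whose origin is the TCP and whose axes are the flange's). Camera axes: x right, y down, z forward; pixel columns grow to the right and rows downward; lengths in m; the calibration is good to about 2 mm. A picture is of the moment at which its call begins: read the wrist's pose just before it.
- env.finish_job(): hands the job in; it is judged then, once.
The state is a dict: "t": time; "qpos": joint angles; "dq": joint speeds; "joint_efforts": joint torques, N m; "position": TCP position; "eef_rot": TCP orientation; "ft_force": force on the tool from outside, world axes, zero at the start; "torque": the same for the moment, N m; "opening": finger opening in m; "gripper_force": force on a finger pad.
Only numpy, scipy, OpenCV 4.12 (cv2) and the standard library are available. Lean on these libraries where they do the work, as an engineer would, in place of code of your own. Each camera call takes 0.05 s, during which the arm holds its last target. There are 200 camera calls.

## Working session

There is one attempt and no reset: what is moved stays moved. The work goes in short steps, Python scripts to look and compute and a tool call to move; the robot and the scene stay as the last step left them, time stands still between calls to the robot, and variables do not carry over. Pictures are saved under pics/ and viewed, at most 10 in all, crops included, and the job is handed in when it is done.

Besides the shell and the picture viewer there is one more tool, called after "Call:" as name(argument=value, ...), one argument or row to a line, values as JSON. arm_command: Moves the arm, as the interface text tells. Its arguments: {"type":"object","properties":{"xyz":{"type":"array"},"spin":{"type":"array"},"claw":{"type":"array"},"squeeze":{"type":"number"}},"required":["xyz","spin","claw"]}

```bash
mkdir -p pics; cat > h.py <<'E'
import numpy as np, cv2
from cell import env
def rays(c,uv):
    K=np.array(c["intrinsics"]);k=float(c["k1"])
    uv=np.atleast_2d(np.float64(uv))
    return cv2.undistortPoints(uv.reshape(-1,1,2),K,np.array([k,0,0,0.])).reshape(-1,2)
def plane(c,uv,z):
    R=np.array(c["R"]);t=np.array(c["t"]);o=-R.T@t
    d=np.c_[rays(c,uv),np.ones(len(np.atleast_2d(uv)))]@R
    return o+d*((z-o[2])/d[:,2])[:,None]
def cloud(c):
    h,w=c["z_map"].shape;v,u=np.mgrid[:h,:w]
    r=rays(c,np.c_[u.ravel(),v.ravel()]);z=c["z_map"].reshape(-1,1)
    return ((np.c_[r,np.ones(len(r))]*z-np.array(c["t"]))@np.array(c["R"])).reshape(h,w,3)
E
python3 - <<'E'
from h import *
s=env.get_state();print({k:np.round(v,3).tolist() for k,v in s.items()})
for n in("top","side"):
    c=env.camera(n);cv2.imwrite(f"pics/{n}0.png",c["color"][:,:,::-1]);np.savez(f"{n}0.npz",**c)
    print(n,np.round(c["intrinsics"],1).tolist(),c["k1"],np.round(-np.array(c["R"]).T@c["t"],3),(c["z_map"]>0).mean())
E
```

```text
{'t': 0.0, 'qpos': [65.764, 19.135, 2.284, 84.009, -0.769, 76.965, -3.352], 'dq': [-0.081, 0.003, -0.031, 0.054, 0.082, -0.051, -0.03], 'joint_efforts': [0.0, -65.856, 1.365, -40.555, 0.017, 0.013, -0.0], 'position': [0.207, -0.616, 0.249], 'eef_rot': [[0.948, 0.318, -0.001], [0.318, -0.948, 0.002], [-0.0, -0.002, -1.0]], 'ft_force': [0.022, -0.154, 0.339], 'torque': [-0.027, 0.009, -0.042], 'gripper_force': 0.0, 'opening': 0.085}
top [[418.5, 0.0, 282.1], [0.0, 418.5, 210.4], [0.0, 0.0, 1.0]] 0.031725939784372534 [0.38  0.187 0.896] 0.9958673469387755
side [[531.4, 0.0, 281.1], [0.0, 531.4, 207.2], [0.0, 0.0, 1.0]] -0.17281958364104255 [ 0.223 -0.427  0.56 ] 0.9960756802721088
```

View pics/top0.png

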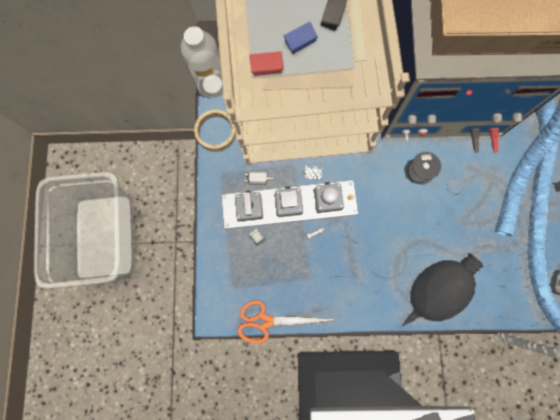

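View pics/side0.png

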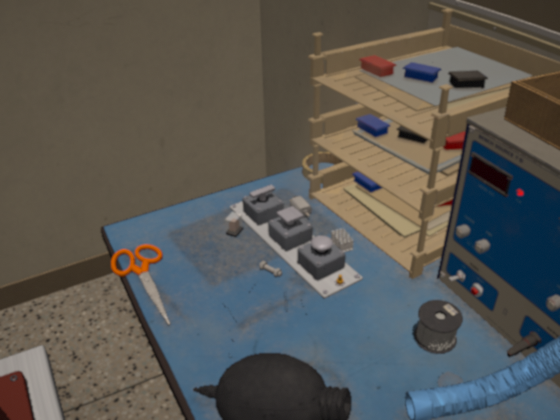

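Top view: rail at about (290,204), with the bar cap at (249,205), square cap at (289,201), round dome at (330,196) and stud at (350,197). The side view confirms the order, with the dome at (321,243) beside the stud. A slatted shelf tower stands just beyond the rail.

```bash
python3 - <<'E'
from h import *
T=dict(np.load("top0.npz"));S=dict(np.load("side0.npz"))
for n,c,px in(("top",T,dict(dome=(330,196),sq=(289,200),bar=(249,204),stud=(350,197))),("side",S,dict(dome=(321,242),sq=(290,214),bar=(262,195)))):
    print(n,{k:np.round(plane(c,p,.058)[0],4).tolist() for k,p in px.items()})
P=cloud(T);Q=cloud(S)
d0=plane(T,(330,196),.058)[0]
for n,C in(("top",P),("side",Q)):
    m=(np.abs(C[...,2]-.055)<.006)&(np.linalg.norm(C[...,:2]-d0[:2],axis=-1)<.15)
    k,l,st,ce=cv2.connectedComponentsWithStats(m.astype(np.uint8))
    for i in range(1,k):
        if st[i,4]>15: q=C[l==i];print(n,ce[i].round(1),st[i,4],q.mean(0).round(4),((q.max(0)+q.min(0))/2).round(4),np.ptp(q,0).round(3),q[:,2].max().round(4))
# shape of rail (white) in top, at z=6mm
g=T["color"].astype(int);w=((g.min(-1)>170)&(np.abs(P[...,2]-.006)<.012)).astype(np.uint8)
w=cv2.morphologyEx(w,cv2.MORPH_CLOSE,np.ones((25,25)))
k,l,st,ce=cv2.connectedComponentsWithStats(w);i=l[190,310] or 1+st[1:,4].argmax()
b=cv2.boxPoints(cv2.minAreaRect(np.argwhere(l==i)[:,::-1].astype(np.float32)));r=plane(T,b,.006)
print("rail",r.round(4).tolist(),r.mean(0).round(4),np.linalg.norm(np.diff(r,axis=0),axis=1).round(3))
# obstacles near
for n,C in(("top",P),("side",Q)):
  for lo,hi in((.02,.1),(.1,.2),(.2,.3),(.3,.5)):
    m=(C[...,2]>lo)&(C[...,2]<hi)&(np.abs(C[...,1]-d0[1])<.2)&(np.abs(C[...,0]-d0[0]-.1)<.15)
    q=C[m]
    for y in np.arange(d0[1]-.2,d0[1]+.2,.05):
        a=q[np.abs(q[:,1]-y-.025)<.025]
        if len(a)>5: print(n,lo,round(y,3),"minx",np.percentile(a[:,0],2).round(3),len(a))
E
```

```text
top {'dome': [0.572, 0.1055, 0.058], 'sq': [0.5662, 0.1897, 0.058], 'bar': [0.5604, 0.272, 0.058], 'stud': [0.5686, 0.0649, 0.058]}
side {'dome': [0.5727, 0.0993, 0.058], 'sq': [0.5682, 0.1863, 0.058], 'bar': [0.5545, 0.2592, 0.058]}
top [372.1 143.4] 36 [0.6837 0.0116 0.0535] [0.6849 0.0103 0.0547] [0.014 0.014 0.008] 0.0587
top [330.4 194.7] 203 [0.5753 0.1043 0.0557] [0.5759 0.1039 0.0555] [0.033 0.031 0.01 ] 0.0604
top [288.9 198.8] 240 [0.5689 0.1898 0.0573] [0.5686 0.1897 0.0561] [0.033 0.033 0.01 ] 0.0608
side [290.  214.8] 285 [0.5681 0.186  0.0567] [0.5697 0.1877 0.0556] [0.034 0.035 0.008] 0.0597
side [321.6 242.6] 249 [0.5744 0.1001 0.0557] [0.5762 0.1025 0.055 ] [0.034 0.033 0.008] 0.0591
side [414.7 252.9] 49 [0.6823 0.0104 0.0542] [0.6839 0.0095 0.0555] [0.013 0.015 0.01 ] 0.0604
rail [[0.5228, 0.3483, 0.006], [0.714, 0.3157, 0.006], [0.6491, 0.0201, 0.006], [0.4641, 0.0631, 0.006]] [0.5875 0.1868 0.006 ] [0.194 0.303 0.19 ]
top 0.02 -0.094 minx 0.61 658
top 0.02 -0.044 minx 0.691 240
top 0.02 0.006 minx 0.678 164
top 0.02 0.056 minx 0.549 414
top 0.02 0.106 minx 0.548 
[... 858 characters left out ...]
 minx 0.541 1801
side 0.02 0.206 minx 0.537 838
side 0.02 0.256 minx 0.534 1539
side 0.1 -0.094 minx 0.694 1952
side 0.1 -0.044 minx 0.683 1067
side 0.1 0.006 minx 0.678 1280
side 0.1 0.056 minx 0.675 1769
side 0.1 0.106 minx 0.672 1574
side 0.1 0.156 minx 0.668 1545
side 0.1 0.206 minx 0.665 1125
side 0.1 0.256 minx 0.662 1605
side 0.2 -0.094 minx 0.705 2895
side 0.2 -0.044 minx 0.686 1477
side 0.2 0.006 minx 0.678 2111
side 0.2 0.056 minx 0.675 1517
side 0.2 0.106 minx 0.673 1679
side 0.2 0.156 minx 0.668 1533
side 0.2 0.206 minx 0.664 1037
side 0.2 0.256 minx 0.661 2013
side 0.3 -0.094 minx 0.741 1384
side 0.3 -0.044 minx 0.685 11
side 0.3 0.006 minx 0.684 122
side 0.3 0.256 minx 0.665 84
```

```bash
python3 - <<'E'
from h import *
c=env.camera("wrist");print(np.round(c["tool_from_camera"],3).tolist())
P=[cloud(dict(np.load(f"{n}0.npz"))) for n in("top","side")]
for x in np.arange(.2,.7,.1):
    r=[]
    for y in np.arange(-.8,.35,.1):
        v=[]
        for C in P:
            m=(np.abs(C[...,0]-x-.05)<.05)&(np.abs(C[...,1]-y-.05)<.05)&(C[...,2]>-.2)
            v.append(round(float(np.percentile(C[m][:,2],99)),2) if m.sum()>20 else None)
        r.append((round(y,1),*v))
    print(round(x,1),r)
E
```

```text
[[0.0, -0.961, -0.277, 0.071], [1.0, -0.0, 0.001, -0.001], [-0.001, -0.277, 0.961, -0.124], [0.0, 0.0, 0.0, 1.0]]
0.2 [(np.float64(-0.8), None, None), (np.float64(-0.7), None, None), (np.float64(-0.6), None, None), (np.float64(-0.5), None, 0.56), (np.float64(-0.4), 0.03, None), (np.float64(-0.3), 0.0, None), (np.float64(-0.2), 0.0, None), (np.float64(-0.1), 0.0, 0.0), (np.float64(-0.0), 0.0, 0.0), (np.float64(0.1), 0.0, 0.0), (np.float64(0.2), 0.01, 0.01), (np.float64(0.3), 0.0, 0.0)]
0.3 [(np.float64(-0.8), None, None), (np.float64(-0.7), None, None), (np.float64(-0.6), None, None), (np.float64(-0.5), None, None), (np.float64(-0.4), 0.04, None), (np.float64(-0.3), 0.03, None), (np.float64(-0.2), 0.1, 0.1), (np.float64(-0.1), 0.1, 0.1), (np.float64(-0.0), 0.0, 0.0), (np.float64(0.1), 0.9, 0.01), (np.float64(0.2), 0.01, 0.01), (np.float64(0.3), 0.01, 0.0)]
0.4 [(np.float64(-0.8), None, None), (np.float64(-0.7), None, None), (np.float64(-0.6), None, None), (np.float64(-0.5), None, None), (np.float64(-0.4), 0.03, None), (np.float64(-0.3), 0.11, 0.11), (np.float64(-0.2), 0.1, 0.1), (np.f
[... 215 characters left out ...]
), (np.float64(-0.6), None, None), (np.float64(-0.5), None, None), (np.float64(-0.4), 0.03, None), (np.float64(-0.3), 0.13, 0.13), (np.float64(-0.2), 0.0, 0.0), (np.float64(-0.1), 0.0, 0.0), (np.float64(-0.0), 0.06, 0.06), (np.float64(0.1), 0.06, 0.06), (np.float64(0.2), 0.06, 0.06), (np.float64(0.3), 0.04, 0.01)]
0.6 [(np.float64(-0.8), None, None), (np.float64(-0.7), None, None), (np.float64(-0.6), None, None), (np.float64(-0.5), None, None), (np.float64(-0.4), 0.03, None), (np.float64(-0.3), 0.2, 0.15), (np.float64(-0.2), 0.06, 0.06), (np.float64(-0.1), 0.13, 0.14), (np.float64(-0.0), 0.31, 0.31), (np.float64(0.1), 0.25, 0.25), (np.float64(0.2), 0.31, 0.31), (np.float64(0.3), 0.02, 0.02)]
```

Call:
arm_command(
  xyz=[
    [0.01,0.012,0.005],
    [0.03,0.035,0.01],
    [0.052,0.06,0.02],
    [0.074,0.085,0.03],
    [0.096,0.112,0.03],
    [0.118,0.14,0.03],
    [0.14,0.168,0.03],
    [0.16,0.194,0.03],
    [0.178,0.216,0.03],
    [0.193,0.236,0.03],
  ],
  spin=[0.03,0.08,0.14,0.2,0.26,0.32,0.38,0.44,0.5,0.55],
  claw=[0,0,0,0,0,0,0,0,0,0],
)

```text
t: 0.98
position: [0.4014, -0.3775, 0.2803]
eef_rot: [[0.637, 0.771, 0.0], [0.771, -0.637, 0.0], [0.0, 0.0, -1.0]]
ft_force: [0.0, -0.5, 0.1]
opening: -0.0003
gripper_force: 0.0
```

Call:
arm_command(
  xyz=[
    [0.01,0.018,0],
    [0.024,0.044,0],
    [0.04,0.072,0],
    [0.056,0.1,0],
    [0.072,0.13,0],
    [0.088,0.16,0],
    [0.104,0.19,0],
    [0.12,0.22,0],
    [0.134,0.246,0],
    [0.144,0.268,0],
  ],
  spin=[0.03,0.08,0.13,0.18,0.23,0.28,0.33,0.38,0.44,0.5],
  claw=[0,0,0,0,0,0,0,0,0,0],
)

```text
t: 1.82
position: [0.5445, -0.1097, 0.2801]
eef_rot: [[0.192, 0.981, 0.0], [0.981, -0.192, 0.0], [0.0, 0.0, -1.0]]
ft_force: [0.3, 1.2, -0.2]
opening: -0.0003
gripper_force: 0.0
```

```bash
python3 -c "
from h import *
s=env.get_state();print(s['qpos'],s['position'],s['eef_rot'])"
```

```text
[ 31.30274858   9.16663846 -27.39634402  93.56484231   4.27768022
  78.30348355  -7.71242347] [ 0.54452911 -0.10967429  0.28007907] [[ 1.91675148e-01  9.81458404e-01  1.96677248e-04]
 [ 9.81458383e-01 -1.91675194e-01  2.49280348e-04]
 [ 2.82356442e-04  1.45249686e-04 -9.99999950e-01]]
```

Call:
arm_command(
  xyz=[
    [0.002,0.014,0],
    [0.006,0.04,0],
    [0.01,0.07,0],
    [0.015,0.1,0],
    [0.019,0.13,-0.01],
    [0.022,0.157,-0.03],
    [0.026,0.183,-0.05],
    [0.029,0.203,-0.07],
    [0.03,0.213,-0.08],
    [0.03,0.213,-0.08],
  ],
  spin=[0.02,0.05,0.08,0.12,0.16,0.2,0.23,0.26,0.27,0.27],
  claw=[0,0,0,0,0,0,0,0,0,0],
)

```text
t: 2.65
position: [0.5722, 0.1023, 0.1977]
eef_rot: [[-0.075, 0.997, -0.004], [0.997, 0.075, 0.0], [0.0, -0.004, -1.0]]
ft_force: [0.1, 0.2, -0.0]
opening: -0.0001
gripper_force: 0.0
```

```bash
python3 - <<'E'
from h import *
s=env.get_state();print(np.round(s['qpos'],1),s['position'],s['ft_force'])
R=np.array(s['eef_rot']);p=np.array(s['position'])
c=env.camera("wrist");M=np.array(c["tool_from_camera"])
W=np.eye(4);W[:3,:3]=R;W[:3,3]=p;W=W@M
c["R"]=W[:3,:3].T;c["t"]=-W[:3,:3].T@W[:3,3];np.savez("w1.npz",**c)
cv2.imwrite("pics/w1.png",c["color"][:,:,::-1])
d=env.camera("side");cv2.imwrite("pics/s1.png",d["color"][:,:,::-1]);
C=cloud(c)
m=(np.abs(C[...,2]-.055)<.006)&(np.linalg.norm(C[...,:2]-[.572,.15],axis=-1)<.12)
k,l,st,ce=cv2.connectedComponentsWithStats(m.astype(np.uint8))
for i in range(1,k):
    if st[i,4]>30: q=C[l==i];print(ce[i].round(1),st[i,:4],st[i,4],q.mean(0).round(4),((q.max(0)+q.min(0))/2).round(4),np.ptp(q,0).round(3),q[:,2].max().round(4))
E
```

```text
[ 15.9  16.8 -36.2  96.   10.4  70.8 -18.3] [0.57216492 0.10231045 0.19771177] [ 0.07893469  0.22304279 -0.00275545]
[287.7  84.3] [266  62  44  46] 1960 [0.5701 0.1905 0.0578] [0.5698 0.1903 0.0578] [0.034 0.034 0.005] 0.0604
[287.5 194.9] [268 176  40  39] 1239 [0.5767 0.1056 0.0564] [0.5768 0.1046 0.0554] [0.033 0.033 0.009] 0.0601
```

View pics/w1.png

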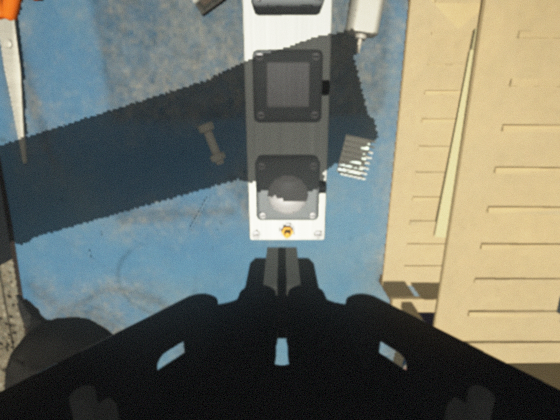

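View pics/s1.png

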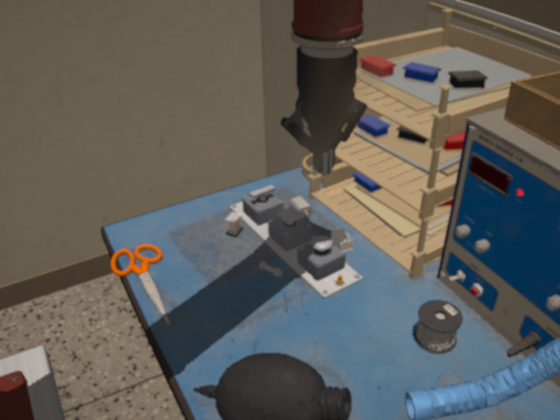

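Wrist view: the dome is at (288,190), the square at (288,86), and the shut fingertips at (283,250). The side view shows the gripper above the dome end, clear of the shelf.

Call:
arm_command(
  xyz=[
    [0.001,0.001,-0.01],
    [0.002,0.002,-0.03],
    [0.002,0.002,-0.055],
    [0.002,0.002,-0.075],
    [0.002,0.002,-0.09],
    [0.002,0.002,-0.1],
    [0.002,0.002,-0.1],
    [0.002,0.002,-0.1],
  ],
  spin=[0,0,0,0,0,0,0,0],
  claw=[0,0,0,0,0,0,0,0],
)

```text
t: 3.42
position: [0.5761, 0.102, 0.1004]
eef_rot: [[-0.071, 0.997, 0.0], [0.997, 0.071, -0.0], [-0.0, 0.0, -1.0]]
ft_force: [0.2, 0.4, -0.0]
opening: 0.0002
gripper_force: 0.0
```

```bash
python3 - <<'E'
from h import *
s=env.get_state();print(s['t'],s['position'],s['ft_force'])
d=env.camera("side")
c=env.camera("wrist")["color"][:,:,::-1]
a=cv2.resize(d["color"][180:300,250:390,::-1],None,fx=3,fy=3);b=c[100:340,180:400]
b=cv2.resize(b,(330,360));cv2.imwrite("pics/m2.png",np.hstack([a,b]))
E
```

```text
3.4167 [0.57614628 0.10198143 0.10041841] [ 0.16679112  0.40590898 -0.03200974]
```

View pics/m2.png

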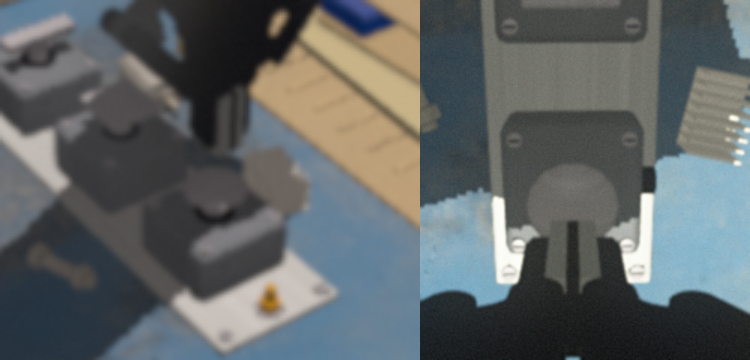

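Side crop: the fingertips at (215,150) are right above the dome at (215,180). In the wrist crop the fingers line up with the dome's centre line at (572,200). Descending slowly and watching the force.

Call:
arm_command(
  xyz=[
    [0,0.002,-0.006],
    [0,0.002,-0.012],
    [0,0.002,-0.017],
    [0,0.002,-0.02],
    [0,0.002,-0.022],
    [0,0.002,-0.023],
    [0,0.002,-0.024],
    [0,0.002,-0.024],
  ],
  spin=[0,0,0,0,0,0,0,0],
  claw=[0,0,0,0,0,0,0,0],
)

```text
t: 4.18
position: [0.5757, 0.1048, 0.076]
eef_rot: [[-0.073, 0.997, -0.0], [0.997, 0.073, -0.0], [-0.0, -0.0, -1.0]]
ft_force: [-1.3, -0.2, 1.9]
opening: 0.0002
gripper_force: 0.8
```

Call:
arm_command(
  xyz=[
    [0,0,-0.001],
    [0,0,-0.002],
    [0,0,-0.003],
    [0,0,-0.004],
    [0,0,-0.0045],
    [0,0,-0.0045],
  ],
  spin=[0,0,0,0,0,0],
  claw=[0,0,0,0,0,0],
)

```text
t: 4.68
position: [0.5759, 0.1048, 0.0716]
eef_rot: [[-0.073, 0.997, 0.0], [0.997, 0.073, 0.0], [0.0, 0.0, -1.0]]
ft_force: [-1.8, -0.8, 5.0]
opening: 0.0001
gripper_force: 2.3
```

5.0 N at about 5.2 mm of travel, which fits the spring (1.4 + 0.7·5.2). Holding for about 1.7 s.

Call:
arm_command(
  xyz=[
    [0,0,0],
    [0,0,0],
    [0,0,0],
    [0,0,0],
    [0,0,0],
    [0,0,0],
    [0,0,0],
    [0,0,0],
    [0,0,0],
    [0,0,0],
  ],
  spin=[0,0,0,0,0,0,0,0,0,0],
  claw=[0,0,0,0,0,0,0,0,0,0],
)

```text
t: 5.52
position: [0.5758, 0.1048, 0.0715]
eef_rot: [[-0.073, 0.997, 0.0], [0.997, 0.073, 0.0], [0.0, 0.0, -1.0]]
ft_force: [-0.9, 0.6, 4.9]
opening: 0.0001
gripper_force: 2.3
```

Call:
arm_command(
  xyz=[
    [0,0,0],
    [0,0,0],
    [0,0,0],
    [0,0,0],
    [0,0,0],
    [0,0,0],
    [0,0,0],
    [0,0,0],
    [0,0,0],
    [0,0,0],
  ],
  spin=[0,0,0,0,0,0,0,0,0,0],
  claw=[0,0,0,0,0,0,0,0,0,0],
)

```text
t: 6.35
position: [0.5758, 0.1048, 0.0715]
eef_rot: [[-0.073, 0.997, 0.0], [0.997, 0.073, 0.0], [0.0, 0.0, -1.0]]
ft_force: [-0.8, 0.6, 3.9]
opening: -0.0001
gripper_force: 2.3
```

Call:
arm_command(
  xyz=[
    [0,0,0.004],
    [0,0,0.01],
    [0,0,0.025],
    [0,0,0.045],
    [0,0,0.07],
    [0,0,0.095],
    [0,0,0.12],
    [0,0,0.14],
    [0,0,0.15],
    [0,0,0.15],
  ],
  spin=[0,0,0,0,0,0,0,0,0,0],
  claw=[0,0,0,0,0,0,0,0,0,0],
)

```text
t: 7.18
position: [0.5767, 0.1051, 0.2238]
eef_rot: [[-0.073, 0.997, 0.003], [0.997, 0.073, 0.0], [-0.0, 0.003, -1.0]]
ft_force: [0.5, -0.1, 0.4]
opening: -0.0003
gripper_force: 0.0
```

Call:
arm_command(
  xyz=[
    [0,0,0],
    [0,0,0],
    [0,0,0],
    [0,0,0],
  ],
  spin=[0,0,0,0],
  claw=[0,0,0,0],
)

```text
t: 7.52
position: [0.5752, 0.1046, 0.2202]
eef_rot: [[-0.073, 0.997, -0.002], [0.997, 0.073, -0.0], [0.0, -0.002, -1.0]]
ft_force: [-1.0, 0.0, -0.2]
opening: 0.0002
gripper_force: 0.0
```

```bash
python3 - <<'E'
from h import *
s=env.get_state();print(s['t'],s['position'],s['ft_force'],np.abs(s['dq']).max())
d=env.camera("side");cv2.imwrite("pics/s3.png",d["color"][:,:,::-1])
C=cloud(d);m=(C[...,2]>.04)&(np.linalg.norm(C[...,:2]-[.576,.104],axis=-1)<.012)&(C[...,2]<.07);print("dome top z",np.percentile(C[m][:,2],95))
E
```

```text
7.5167 [0.57524899 0.104648   0.22018759] [-0.9968676   0.03203238 -0.18023348] 0.31411867943839356
dome top z 0.05827164126418227
```

View pics/s3.png

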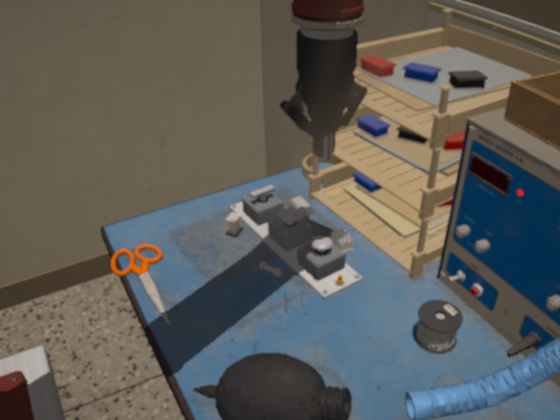

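The picture shows the gripper well above the dome, which is back up at (321,243). The loose parts, such as the bolt at (270,268) and the heat sink at (343,240), lie where they were.

```bash
python3 -c "
from cell import env
print(env.finish_job())"
```

```text
the job is handed in; nothing more can be done
None
```

The job is handed in: the fingertips pressed the domed contact about 5 mm (about 5 N, short of its 12 mm stop), held it over 1.6 s, then withdrew to about 14 cm above it, with the other contacts and loose parts left alone.

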